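# Pin the cast carriage to its pull slide and draw it into the click stop

## Task

Take the headed pin with the red grip out of the wooden bur block and push it down through the aligned holes of the steel fork and lug until its flange seats on the fork, so that the blue carriage with the plaster cast is coupled to the grey pull slide. Then take the pull slide by its black knob and draw it along the rail, pulling the carriage after it, until the spring ball clicks into the notch in the carriage's edge in front of the camera; stop at that click, do not drag the carriage on through it. Finish still gripping the knob, holding the carriage still in the notch for the picture, and leave the cast on the carriage and the other things on the bench as they are.

Things in the scene. Friction and masses are not known exactly. Their poses are not given: they have to be found in the camera images.
- rail: aluminium rail 40 wide, 450 long, top 24 mm above the bench, fixed to it. Origin on the bench under the place where the black knob starts; its y axis runs along the rail, towards the carriage; its x axis points across the rail to the camera side. Pull direction is -y.
- pull_slide: grey block 52 x 71 mm, top at z = 56 mm, free to slide along the rail's y axis only (friction 1 N, 205 mm of travel to -y; it starts at its +y end). It carries the black knob and, on its +y side, a steel fork: two flat eyes, 30 mm wide and 8 mm thick, one above the other, with a 12 mm hole through both. Origin on the bench under the knob's axis, axes as the rail's
- knob (a point): centre of the grip of the upright black knob, a cylinder of 20 mm diameter from z = 62 to 102 mm; 75 mm from the fork's hole; the block below it is 56 mm high
- fork_hole (a point): mouth of the fork's hole on top of the upper eye (z = 56 mm), 12 mm across, upright. Upper eye z 48 to 56, lug 38 to 46, lower eye 28 to 36 mm. The cast begins about 32 mm from it on the carriage side and stands up to z = 72 mm, so let the fingers close across the rail (x) here
- lug_hole (a point): centre of the top of the 12 mm hole in the carriage's lug, between the fork's eyes (z = 46 mm); at the start within about 1 mm of the fork's hole axis; the carriage gives way easily and lets the pin's cone centre it
- carriage: blue tray 80 x 100 mm, rim top at z = 40 mm, free to slide along the rail's y axis only (friction 1 N); not joined to the pull slide until the pin is in, then with 2 mm of play. Origin on the bench under its middle, axes as the rail's; its lug's hole is 72 mm towards the slide. A steel index bar 84 mm long with bevelled ends and a 45 degree V notch at its middle runs along its +x edge
- notch (a point): middle of the V notch, on the face of the index bar (z = 34 mm)
- click_stop: dark steel click stop with a white inspection camera, clamped at the camera side of the rail; axes as the rail's; it stands somewhere 90 to 170 mm in front of the carriage along the pull direction. The ball housing is 44 mm high, the camera stands 113 mm and more from the rail's middle and is 95 mm high
- stop_mark (a point): point of the click stop in line with the ball, on the path of the index bar's face (z = 34 mm): the ball is in the notch when notch lies here
- ball (a joint): how far the spring ball is pressed in (m): 0 out, 0 to 0.0006 in the notch, 0.0024 on the index bar. Pull at the knob: 1 to 2 N; 7 to 16 N as the ball climbs the bar's bevelled end, 45 mm before the notch; a steady 3 to 7 N along the bar; 2 N or more less as it drops into the notch; then rising to 12 to 20 N before it comes out. It sits fully home when the pull just starts to rise again
- pin: loose headed pin, 40 g: steel shank of 10 mm diameter and 28 mm length with a 4 mm cone at its lower end, a flange 20 mm across and 4 mm thick, above it a red round grip of 14 mm diameter and 22.5 mm height. Origin at the tip, z axis up along the pin. It stands upright and loose in the bur block's hole
- pin_seat (a point): underside of the pin's flange, on its axis, 28 mm above the tip: it meets fork_hole when the pin is seated; the shank has 1 mm of play all round in the holes
- pin_head (a point): point on the pin's axis inside the red grip, 15.5 mm above the flange's underside
- bur_block: beech block 36 x 96 x 32 mm, fixed on the bench, origin under its centre, long side along its y axis; the pin stands in the 12 mm hole in its middle. Small burs stand up to 13 mm above it near both ends, 36 mm and more from the pin: let the fingers close across its short side (x), or open them less than 50 mm
- cast: plaster jaw cast 62 x 80 x 37 mm lying loose on the carriage, origin under its centre
- spare_cast: plaster jaw cast with horseshoe base 60 x 78 x 29 mm on the bench; leave it alone
- shade_tabs: white shade guide bar 46 x 186 x 12 mm on the bench; leave it alone
- liquid_bottle: small liquid bottle with white cap, 29 mm across, 62 mm high; leave it alone
- opaque_jar: small white-capped jar, light blue inside, 35 mm across, 51 mm high; leave it alone

How it is judged (in metres and radians):
On the way, in this order (a step that is already met when the one before it is completed fails the run):
1. the pin is pushed through fork and lug until its flange seats on the fork (horizontal distance between pin_seat and fork_hole below 0.003 m and z of pin_seat in the frame of fork_hole below 0.002 m and angle between pin's own z axis and vertical below 0.1 rad and horizontal distance between pin_seat and lug_hole below 0.004 m), for 0.3 s.
2. the slide, gripped by its knob, has drawn the carriage until the ball snaps into the notch (contact force between the fingers and pull_slide above 2 N and value of joint ball below 0.0016 m and y of notch in the frame of stop_mark between -0.002 and 0.002 m), for 0.2 s.
At the end, for the whole second after the job is handed in: Fingers hold the pull slide (over 2 N), ball in the notch (pressed under 1.6 mm, notch within 2 mm of it), slide and carriage at rest, pin upright through fork and lug with its flange within 2 mm of the fork's top, cast flat on the carriage within 15 mm of its middle (all of step 1 and all of step 2 and linear speed of each of carriage, pull_slide below 0.01 m/s and horizontal distance between cast and carriage below 0.015 m and angle between cast's own z axis and vertical below 0.1 rad); the arm keeps its last pose, push and grip.
It fails at once if the carriage is dragged more than 10 mm past the click (y of notch in the frame of stop_mark below -0.01 m).
It fails at once if a bystander is moved by more than 20 mm (distance of any of spare_cast, shade_tabs, liquid_bottle, opaque_jar from where it was at the start of the episode above 0.02 m).
It fails at once if the cast slips off its place on the carriage (horizontal distance between cast and carriage above 0.02 m or angle between cast's own z axis and vertical above 0.2 rad).
It also fails if it takes over 64 s, if anything falls off the work surface, if the arm or the gripper's body presses on something with over 40 N, if the wrist force passes 120 N, or if a joint passes its speed limit or range.

## Robot

A 6-joint arm with a two-finger parallel gripper is mounted at the origin on a cart in front of the work surface, level with it; the furniture and walls round the work are solid. World frame = base frame: x ahead of the robot, y to its left, z up, the work surface at z = 0. Lengths are in mm, angles in rad, forces in N, time in s.
With the tool pointing down it reaches from about 400 to 925 mm from the base axis. Payload 3.4 kg.
Tool frame: the origin (TCP) lies on the centre line of the jaws, within the pads' length; the fingertips stand 17 mm ahead of it and the grasp point (between the pads) lies 2 mm behind it; z points along the fingers, y is the line along which they close (so a half turn about z gives the same grasp; the last joint's range is limited). The gripper opens to 85 mm and grips with 20 to 120 N. Pads are 22 mm wide; open, the fingers measure 114 mm over their backs; the gripper's body (76 mm by 85 mm) begins 54 mm behind the grasp point. The pads swing forward as they close: fully open they stand 13 mm farther back than shut.
Start: joints at [-1.304, 0.307, 1.506, -0, 1.328, -0.073], TCP at [191.623, -542.136, 225.605] pointing down, gripper open.
Joint ranges: [-3.12, 3.12], [-1.05, 2.28], [0.14, 2.33], [-1.42, 4.57], [0.1, 2.73], [-2.68, 2.68]. Speed limits (rad/s): [2.57, 2.57, 3.14, 3.14, 3.14, 3.14].

## Interface

Orientations are given as a unit quaternion [x, y, z, w].
In Python, from plant import ctrl, eyes, workorder, finder gives the robot as it stands.
- The arm moves only by the tool servo_tool, never from a script. Its argument "rows" is a list of rows, each a list of 7 numbers: the finger opening in cm, from 0 to 8.54, then the shift along the tool's x, y, z in cm, then the turn, a rotation vector about the tool's x, y, z in degrees. A call has 1 to 20 rows; each row is the pose to reach, as a shift and turn from the pose commanded when the call began, along the tool's axes at that moment; what a row does not reach only later rows make up. A row lasts 1/12 s, in which the tool goes at most 41.7 mm and 7.16 degrees, less where a joint would pass 70% of its speed; a pose out of reach is approached as far as the arm can. A call with a gripper value outside its range is refused whole. The fingers move at their own pace and stop on an object; "force" is the grip in N (left out, the last holds). Time passes only in rows, so rows that repeat a pose let the fingers close. It gives the time, the measured TCP pose, the force, the opening and the grip force at its end, in the units of the state.
- ctrl.observe(): the state, without advancing time (a new reading comes with each control period).
- eyes.get_image(name): name is "side" or "top"; returns (picture, depth): 480x640x3 uint8, blue, green, red; 480x640 float32, mm along the optical axis (not along the pixel's ray), 0 where there is no reading.
- eyes.get_calibration(name): a dict with "fx", "fy", "cx", "cy" (pixels), "camera_from_world" (4x4, takes a point from world to camera coordinates). Camera axes: x right, y down, z forward; pixel columns grow to the right and rows downward; lengths in mm; the calibration is good to about 2 mm. A picture is of the moment at which its call begins. get_calibration takes no time and is no camera call.
- workorder.close_job(): hands the job in; it is judged then, once.
Trained networks look in the newest picture that a camera, given by its name, has taken for a name from the list of things; names that differ only in an ending like _2 or _b are one class to them, and where a whole thing is asked for, a point or a joint stands for the part that bears it (a point fixed in the world has none). Each returns a list of dicts, best first, with "p" (0 to 1); they miss things now and then, are a little off and sometimes report something else, mostly with a low value. They report only what shows in the picture. A call takes as long as a camera call.
- finder.find_in(camera, label): "at" ([x, y, z] in mm, in world coordinates, good to about 4 mm: the middle of the surface that is visible of it).
- finder.outline_of(camera, label): "pixels" (480x640 bool, what is visible of it).
- finder.pinpoint(camera, label): "at" ([x, y, z] in mm, in world coordinates, good to about 4 mm: a listed point, or the origin of a listed thing).
The state is a dict: "time": time; "joint_positions": joint angles; "joint_velocities": joint speeds; "joint_efforts": joint torques, N m; "tool_pos": TCP position; "orientation": TCP orientation; "contact_force": force on the tool from outside, world axes, zero at the start; "moment": the same for the moment, N m; "finger_gap": finger opening in mm; "grip_force": force on a finger pad.
Only numpy, scipy, OpenCV 4.12 (cv2) and the standard library are available. Lean on these libraries where they do the work, as an engineer would, in place of code of your own. Each camera call takes 0.05 s, during which the arm holds its last target. There are 200 camera calls.

## Working session

There is one attempt and no reset: what is moved stays moved. The work goes in short steps, Python scripts to look and compute and a tool call to move; the robot and the scene stay as the last step left them, time stands still between calls to the robot, and variables do not carry over. Pictures are saved under pics/ and viewed, at most 10 in all, crops included, and the job is handed in when it is done.

Besides the shell and the picture viewer there is one more tool, called as a command line: name --pt "numbers of a row" for each row, then --argument value for the rest. servo_tool: Moves the arm, as the interface text tells. Its arguments: {"type":"object","properties":{"rows":{"type":"array"},"force":{"type":"number"}},"required":["rows"]}

```bash
mkdir -p pics; ls
cat > h.py <<'E'
import numpy as np, cv2
from plant import ctrl, eyes, workorder, finder
from scipy.spatial.transform import Rotation as R
def state():
    s=ctrl.observe(); print('t',s['time'],'tcp',np.round(s['tool_pos'],1),'F',np.round(s['contact_force'],1),'gap',round(s['finger_gap'],1),'grip',s['grip_force']); return s
def totool(p,s=None):
    s=s or ctrl.observe(); return R.from_quat(s['orientation']).inv().apply(np.array(p)-np.array(s['tool_pos']))/10
E
python3 - <<'E'
from h import *
s=state(); print(R.from_quat(s['orientation']).as_matrix().round(3))
ims=[]
for c in ('side','top'):
    im,d=eyes.get_image(c); ims.append(im); cv2.imwrite(f'pics/{c}0.png',im)
    k=eyes.get_calibration(c); T=k['camera_from_world']; print(c, (-T[:3,:3].T@T[:3,3]).round())
    for l in ('knob','fork_hole','lug_hole','notch','stop_mark','pin_head','pin_seat','bur_block','carriage','rail','cast','click_stop'):
        r=finder.pinpoint(c,l); print(l,[(np.round(x['at'],1).tolist(),round(x['p'],2)) for x in r[:2]])
print(ctrl.observe()['time'])
E
```

```text
pics
t 0.0 tcp [ 191.4 -541.4  224.7] F [-0.1 -0.1  0.4] gap 85.5 grip 0.0
[[ 0.943  0.333 -0.001]
 [ 0.333 -0.943  0.002]
 [ 0.    -0.002 -1.   ]]
side [314. 824. 758.]
knob [([556.2, -31.3, 82.3], 0.6), ([597.0, -50.4, 37.6], 0.46)]
fork_hole [([562.8, 47.9, 56.0], 0.8), ([556.0, -35.0, 0.5], 0.24)]
lug_hole [([560.6, 39.9, 43.2], 0.92)]
notch [([618.0, 103.4, 31.1], 0.94)]
stop_mark [([595.9, -54.8, 36.9], 0.75), ([560.8, 43.0, 55.7], 0.44)]
pin_head [([552.7, -32.8, 82.5], 0.65), ([413.2, -172.9, 45.2], 0.62)]
pin_seat [([408.1, -170.7, 29.2], 0.45)]
bur_block [([410.2, -176.1, 0.7], 0.72)]
carriage [([572.6, 110.6, 0.9], 0.77), ([402.4, -322.5, -0.2], 0.71)]
rail [([552.8, -34.2, -1.6], 0.59)]
cast [([569.7, 115.0, 34.2], 0.61)]
click_stop [([412.1, -177.2, -0.0], 0.53)]
top [ 280.  -11. 1283.]
knob [([551.2, -35.1, 87.1], 0.94), ([554.4, -34.6, -0.9], 0.72)]
fork_hole [([564.5, 42.2, 58.0], 0.66)]
lug_hole [([566.4, 35.6, 50.5], 0.74), ([402.3, -323.7, 1.0], 0.69)]
notch []
stop_mark [([603.7, -56.0, 33.6], 0.68)]
pin_head [([411.8, -173.0, 47.5], 0.63), ([558.4, -35.2, -4.4], 0.6)]
pin_seat [([410.1, -175.5, 28.1], 0.43)]
bur_block [([408.8, -172.5, 1.9], 0.85)]
carriage [([571.1, 109.4, -1.9], 0.96)]
rail [([554.4, -34.9, -0.0], 0.82), ([414.3, 303.0, 0.7], 0.6)]
cast [([567.0, 117.7, 35.4], 0.97), ([409.7, -170.5, 5.4], 0.51)]
click_stop []
1.3
```

View pictures.

View pics/side0.png

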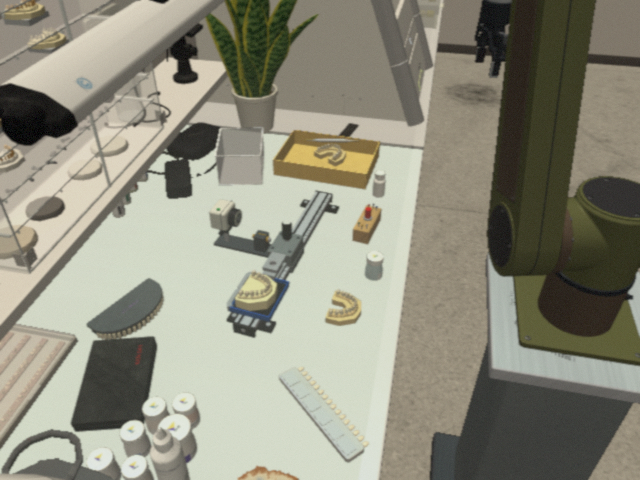

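View pics/top0.png

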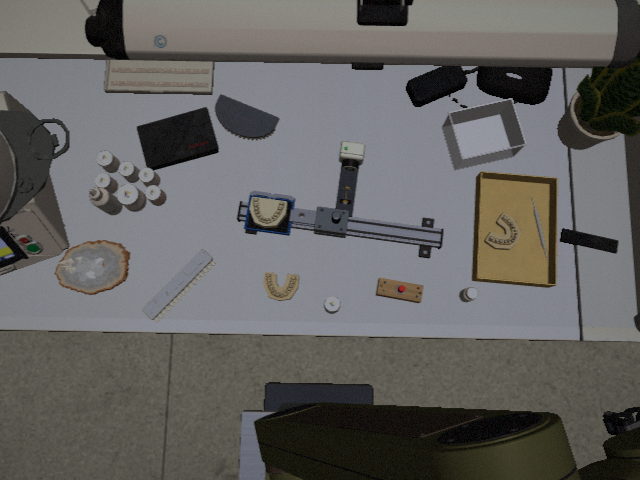

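```bash
cat >> h.py <<'E'
def ray(c,u,v):
    k=eyes.get_calibration(c); T=np.array(k['camera_from_world']); Rm=T[:3,:3]
    o=-Rm.T@T[:3,3]; d=Rm.T@np.array([(u-k['cx'])/k['fx'],(v-k['cy'])/k['fy'],1]); return o,d
def atz(c,u,v,z):
    o,d=ray(c,u,v); return o+d*(z-o[2])/d[2]
def proj(c,p):
    k=eyes.get_calibration(c); q=np.array(k['camera_from_world'])@np.r_[p,1]; return k['fx']*q[0]/q[2]+k['cx'],k['fy']*q[1]/q[2]+k['cy']
def red(im,c,p,r=25):
    u,v=map(int,proj(c,p)); b=im[v-r:v+r,u-r:u+r].astype(int)
    m=(b[...,2]-np.maximum(b[...,0],b[...,1]))>60; ys,xs=np.nonzero(m); return u-r+xs.mean(),v-r+ys.mean(),len(xs)
E
python3 - <<'E'
from h import *
for c in('side','top'):
    im=cv2.imread(f'pics/{c}0.png'); u,v,n=red(im,c,[411,-173,45]); print(c,u,v,n)
    for z in (44,47,54): print(z,atz(c,u,v,z).round(1))
    print('fork',proj(c,[563,41,56]),'knob',proj(c,[553.5,-34,102]))
u,v=proj('top',[563,41,56]);im=cv2.imread('pics/top0.png')
a=cv2.resize(im[170:270,230:360],None,fx=6,fy=6,interpolation=cv2.INTER_CUBIC)
cv2.imwrite('pics/topc.png',a)
im=cv2.imread('pics/side0.png')
cv2.imwrite('pics/sidec.png',cv2.resize(im[185:345,200:400],None,fx=3.7,fy=3.7,interpolation=cv2.INTER_CUBIC))
s=ctrl.observe()
print(totool([411,-173,120],s))
E
```

```text
side 367.82142857142856 209.03571428571428 28
44 [ 412.  -191.1   44. ]
47 [ 411.6 -186.8   47. ]
54 [ 410.7 -176.9   54. ]
fork (np.float64(273.0589600444851), np.float64(262.4180756332853)) knob (np.float64(286.9412168244956), np.float64(221.0278549925311))
top 401.2121212121212 288.09090909090907 33
44 [ 411.3 -177.2   44. ]
47 [ 411.  -176.8   47. ]
54 [ 410.2 -175.9   54. ]
fork (np.float64(300.31498295272877), np.float64(215.35951498331116)) knob (np.float64(335.50505593278376), np.float64(215.51221000681207))
[ 32.98593685 -27.49077876  10.55966646]
```

View pics/topc.png

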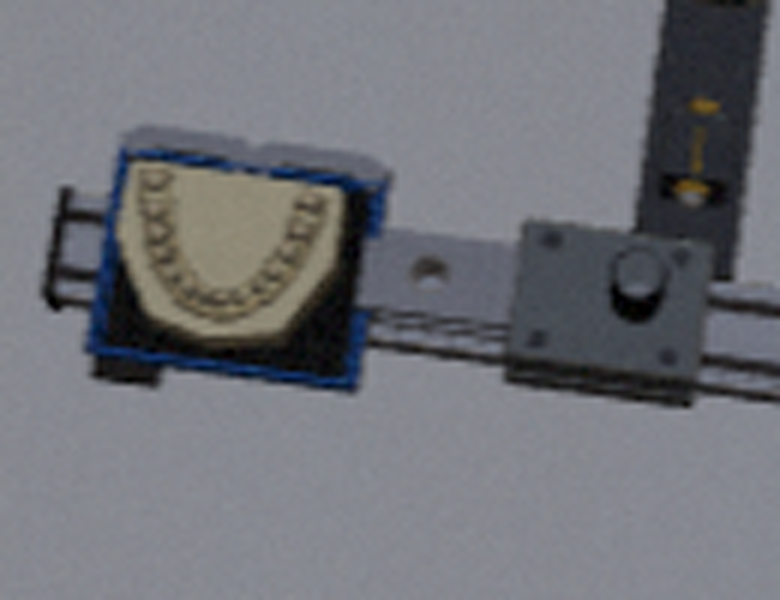

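View pics/sidec.png

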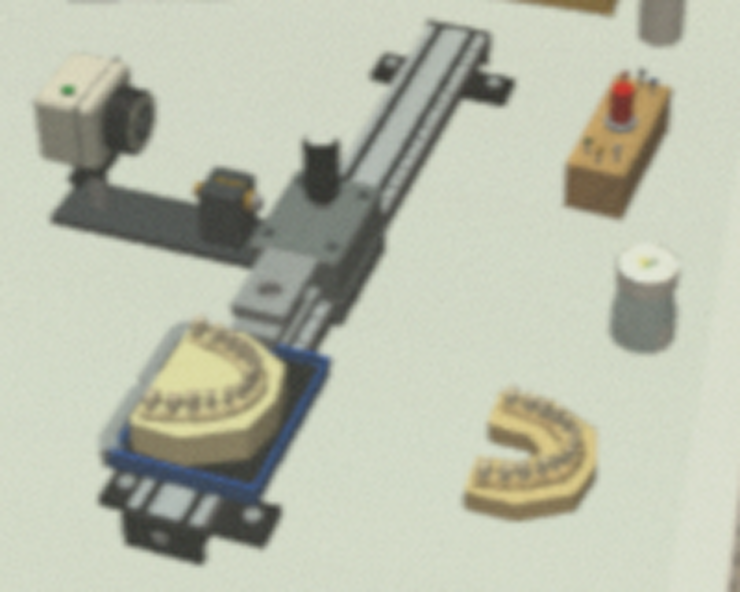

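Run:
```python
from h import *
im=cv2.imread('pics/side0.png').astype(int)
m=(im[...,2]-np.maximum(im[...,0],im[...,1]))>25; m[:, :355]=0;m[:,380:]=0;m[:200]=0;m[225:]=0
m&=im[...,2]>1.6*im[...,1]
ys,xs=np.nonzero(m);print(xs.mean(),ys.mean(),ys.min(),ys.max(),len(xs)); print('pin side',atz('side',xs.mean(),ys.mean(),47))
tc=cv2.imread('pics/top0.png').astype(int)
m=(tc[...,2]>1.6*tc[...,1]);m[:,:385]=0;m[:,418:]=0;m[:275]=0;m[305:]=0
ys,xs=np.nonzero(m);print(xs.mean(),ys.mean(),len(xs)); print('pin top',atz('top',xs.mean(),ys.mean(),56))
print('hole top',atz('top',301.25,214.4,55),'side',atz('side',272.6,262.7,55))
print('knob top',atz('top',335.9,214.2,102))
# block corners / axis
h=cv2.cvtColor(cv2.imread('pics/top0.png'),cv2.COLOR_BGR2HSV)
m=((h[...,1]>70)&(h[...,0]<25)).astype(np.uint8);m[:,:370]=0;m[:,430:]=0;m[:272]=0;m[310:]=0
r=cv2.minAreaRect(np.argwhere(m)[:,::-1].astype(np.float32));B=cv2.boxPoints(r);print(r,[atz('top',*b,32).round() for b in B])
```

```text
367.7659574468085 211.5744680851064 207 217 47
pin side [ 410.41702656 -177.27777266   47.        ]
401.24444444444447 288.4 45
pin top [ 409.37774907 -175.66284048   56.        ]
hole top [565.39446289  39.07921358  55.        ] side [563.99218231  40.87521872  55.        ]
knob top [556.31201404 -34.77922019 102.        ]
((399.2186584472656, 290.0271301269531), (45.005924224853516, 17.77979850769043), 10.437475204467773) [array([ 397., -124.,   32.]), array([ 435., -130.,   32.]), array([ 419., -226.,   32.]), array([ 382., -218.,   32.])]
```

servo_tool --pt "8.5 3 -2.5 0 0 0 -6.4" --pt "8.5 6 -5 0 0 0 -12.8" --pt "8.5 9 -7.5 0 0 0 -19.2" --pt "8.5 12 -10 0 0 0 -25.6" --pt "8.5 15 -12.5 1 0 0 -32" --pt "8.5 18 -15 2 0 0 -38.4" --pt "8.5 21 -17.5 3 0 0 -44.8" --pt "8.5 24 -20 4 0 0 -51.2" --pt "8.5 27 -22.5 5 0 0 -57.6" --pt "8.5 30 -25 6.5 0 0 -64" --pt "8.5 33 -27.4 8.5 0 0 -64" --pt "8.5 33 -27.4 8.5 0 0 -64" --pt "8.5 33 -27.4 8.5 0 0 -64" --force 40

```text
time: 2.38
tool_pos: [411.4, -171.6, 139.7]
orientation: [0.745, 0.667, -0.0, -0.001]
contact_force: [0.5, -0.6, 0.2]
finger_gap: 84.9
grip_force: 0.0
```

servo_tool --pt "8.5 -0.24 -0.05 2.2 0 0 -1.5" --pt "8.5 -0.48 -0.09 4.4 0 0 -1.5" --pt "8.5 -0.48 -0.09 6.5 0 0 -1.5" --pt "8.5 -0.48 -0.09 8.0 0 0 -1.5" --pt "6 -0.48 -0.09 8.5 0 0 -1.5" --pt "3 -0.48 -0.09 8.5 0 0 -1.5" --pt "1 -0.48 -0.09 8.5 0 0 -1.5" --pt "1 -0.48 -0.09 8.5 0 0 -1.5" --pt "1 -0.48 -0.09 8.5 0 0 -1.5" --pt "1 -0.48 -0.09 8.5 0 0 -1.5" --pt "1 -0.48 -0.09 8.5 0 0 -1.5" --force 60

```text
time: 3.3
tool_pos: [410.4, -178.7, 56.3]
orientation: [0.737, 0.675, 0.0, 0.001]
contact_force: [-0.2, 0.6, -0.0]
finger_gap: 10.2
grip_force: 0.0
```

Run:
```python
from h import *
state()
im,d=eyes.get_image('side'); 
cv2.imwrite('pics/s1.png',cv2.resize(im[150:270,310:430],None,fx=5,fy=5,interpolation=cv2.INTER_CUBIC))
for l in('pin_head','pin_seat'):
    print([(np.round(x['at'],1).tolist(),round(x['p'],2)) for x in finder.pinpoint('side',l)[:3]])
```

```text
t 3.3 tcp [ 410.4 -178.7   56.3] F [-0.2  0.6 -0. ] gap 10.2 grip 0.0
[([411.8, -174.3, 45.9], 0.41)]
[([407.8, -173.7, 31.6], 0.49)]
```

View pics/s1.png

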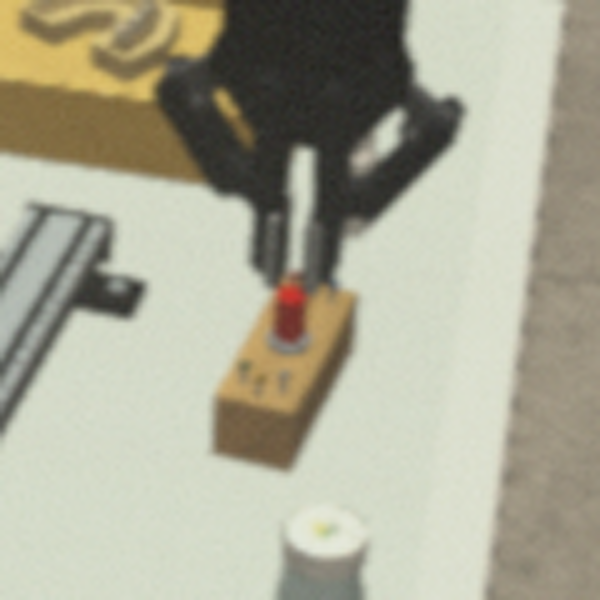

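Run:
```python
from h import *
for p in ([410.4,-178.7,56.3],[410.4,-178.7,39],[410.4,-176,32],[410.4,-176,58.5],[410.4,-176,47]):
    u,v=proj('side',p); print(p,(u-310)*5,(v-150)*5)
im,d=eyes.get_image('top')
u,v=map(int,proj('top',[410,-176,56])); print(u,v)
cv2.imwrite('pics/t1.png',cv2.resize(im[v-50:v+50,u-60:u+60],None,fx=5,fy=5,interpolation=cv2.INTER_CUBIC))
```

```text
[410.4, -178.7, 56.3] 290.652524767585 288.5096168886247
[410.4, -178.7, 39] 288.1909057999684 320.95952209701437
[410.4, -176, 32] 286.34533238437626 337.4681309170458
[410.4, -176, 58.5] 290.10160753118896 287.84545205068514
[410.4, -176, 47] 288.4590725132952 309.54433845650544
401 288
```

View pics/t1.png

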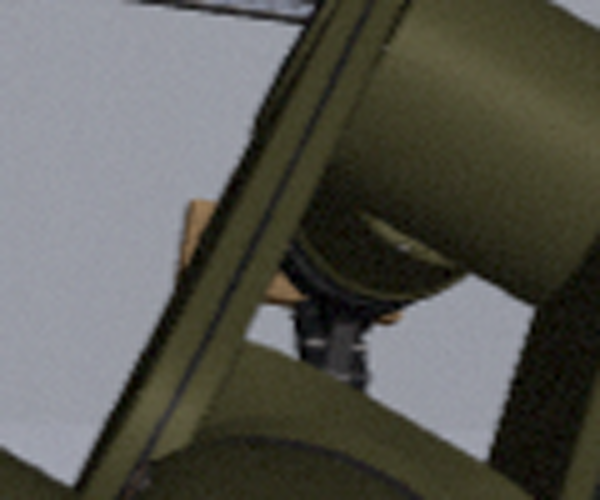

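Run:
```python
from h import *
im,d=eyes.get_image('side')
k=eyes.get_calibration('side');Ti=np.linalg.inv(k['camera_from_world'])
def pt(u,v):
    z=d[v,u]; return (Ti@np.array([(u-k['cx'])/k['fx']*z,(v-k['cy'])/k['fy']*z,z,1]))[:3].round(1)
for u in (362,364,368,373,375):
    for v in (194,198,201,204,206,209,212,216): print(u,v,im[v,u],pt(u,v))
```

```text
362 194 [63 68 66] [ 424.9 -171.5   94.4]
362 198 [62 66 66] [ 424.3 -171.2   84.6]
362 201 [66 67 68] [ 423.8 -170.7   77.2]
362 204 [105 114 109] [ 423.1 -168.4   71.1]
362 206 [160 173 169] [ 422.2 -163.    69.7]
362 209 [192 209 207] [ 431.7 -254.5   -2.6]
362 212 [142 183 200] [ 424.8 -194.9   31.4]
362 216 [111 163 192] [ 422.7 -181.    30.6]
364 194 [ 95 101 102] [ 420.2 -167.6   97.7]
364 198 [84 91 92] [ 419.7 -168.2   87.2]
364 201 [86 91 94] [ 419.3 -168.5   79.3]
364 204 [82 90 91] [ 418.8 -168.6   71.6]
364 206 [83 89 90] [ 418.6 -169.    66.1]
364 209 [125 155 181] [ 422.  -206.5   32. ]
364 212 [ 86 131 169] [ 418.3 -174.7   46.5]
364 216 [104 125 148] [ 417.5 -173.7   36.5]
368 194 [150 166 160] [ 426.6 -318.1   -1.2]
368 198 [159 173 169] [ 424.2 -300.9   -1.1]
368 201 [163 176 174] [ 422.7 -291.2   -3.1]
368 204 [124 138 159] [ 414.5 -212.    43. ]
368 206 [ 79 105 154] [ 413.6 -206.5   41.4]
368 209 [ 46  53 193] [ 409.7 -170.6   58.6]
368 212 [ 44  52 113] [ 409.4 -172.4   49.4]
368 216 [ 46  50 110] [ 408.6 -171.    39.9]
373 194 [80 84 83] [ 401.2 -165.9  101.5]
373 198 [86 92 90] [ 400.7 -167.7   90.3]
373 201 [82 86 88] [ 400.2 -168.6   82.1]
373 204 [76 84 83] [ 399.9 -170.8   72.9]
373 206 [80 87 90] [ 399.5 -169.9   68.4]
373 209 [ 92 138 162] [ 402.8 -215.4   28.7]
373 212 [100 157 187] [ 400.9 -198.9   32.3]
373 216 [100 156 184] [ 399.1 -186.5   30.4]
375 194 [51 53 53] [ 397.2 -167.8  100.8]
375 198 [55 59 59] [ 396.5 -168.5   90.4]
375 201 [55 58 58] [ 396.1 -169.9   81.8]
375 204 [52 56 55] [ 395.6 -170.8   73.6]
375 206 [65 73 78] [ 395.1 -168.9   69.8]
375 209 [ 95 139 163] [ 397.7 -207.8   34.8]
375 212 [ 97 154 185] [ 396.7 -202.5   30.4]
375 216 [ 96 151 180] [ 394.9 -189.1   29.2]
```

servo_tool --pt "4 0 0 0 0 0 0" --pt "4 0 0 0 0 0 0" --pt "4 0.1 0 0.4 0 0 0" --pt "4 0.1 0 0.9 0 0 0" --pt "4 0.1 0 1.4 0 0 0" --pt "4 0.1 0 1.9 0 0 0" --pt "4 0.1 0 2.1 0 0 0" --pt "4 0.1 0 2.1 0 0 0"

```text
time: 4.22
tool_pos: [409.5, -177.2, 33.8]
orientation: [0.737, 0.675, -0.0, -0.001]
contact_force: [-0.2, 1.0, -0.5]
finger_gap: 40.1
grip_force: 0.0
```

```bash
cat >> h.py <<'E'
def cloud(c):
    im,d=eyes.get_image(c); k=eyes.get_calibration(c); v,u=np.mgrid[:480,:640]
    P=np.stack([(u-k['cx'])/k['fx']*d,(v-k['cy'])/k['fy']*d,d,np.ones_like(d)],-1)@np.linalg.inv(k['camera_from_world']).T
    return im,P[...,:3],d
E
python3 - <<'E'
from h import *
state()
im,P,d=cloud('side')
for u in range(354,386,2):
    col=[(v,P[v,u].round(0).tolist()) for v in range(195,222) if im[v,u].max()<125 and abs(P[v,u,1]+168)<20]
    if col: print(u,col[0],col[-1])
E
```

```text
t 4.2167 tcp [ 409.5 -177.2   33.8] F [-0.2  1.  -0.5] gap 40.1 grip 0.0
354 (195, [441.0, -169.0, 91.0]) (210, [440.0, -172.0, 51.0])
356 (195, [437.0, -170.0, 91.0]) (212, [435.0, -166.0, 50.0])
358 (195, [433.0, -168.0, 93.0]) (213, [431.0, -170.0, 45.0])
360 (196, [430.0, -186.0, 79.0]) (207, [429.0, -188.0, 49.0])
366 (211, [413.0, -166.0, 56.0]) (217, [412.0, -168.0, 38.0])
368 (212, [409.0, -168.0, 52.0]) (217, [409.0, -173.0, 36.0])
370 (216, [405.0, -176.0, 37.0]) (216, [405.0, -176.0, 37.0])
376 (195, [394.0, -158.0, 105.0]) (221, [392.0, -187.0, 17.0])
378 (195, [390.0, -159.0, 105.0]) (218, [386.0, -164.0, 43.0])
380 (195, [386.0, -159.0, 106.0]) (215, [382.0, -164.0, 51.0])
382 (195, [382.0, -168.0, 100.0]) (215, [378.0, -166.0, 51.0])
384 (195, [379.0, -180.0, 93.0]) (209, [376.0, -182.0, 56.0])
```

servo_tool --pt "4 0 0 0.25 0 0 0" --pt "2 0 0 0.25 0 0 0" --pt "0.8 0 0 0.25 0 0 0" --pt "0.8 0 0 0.25 0 0 0" --pt "0.8 0 0 0.25 0 0 0" --pt "0.8 0 0 0.25 0 0 0" --pt "0.8 0 0 0.25 0 0 0" --force 60

```text
time: 4.85
tool_pos: [410.1, -177.5, 32.3]
orientation: [0.737, 0.675, 0.0, 0.0]
contact_force: [-0.7, 0.8, 4.2]
finger_gap: 11.6
grip_force: 58.5
```

servo_tool --pt "0.8 0 0 -0.5 0 0 0" --pt "0.8 0 0 -1.5 0 0 0" --pt "0.8 0 0 -3.5 0 0 0" --pt "0.8 0 0 -6 0 0 0" --pt "0.8 0 0 -8 0 0 0" --pt "0.8 0 0 -8 0 0 0"

```text
time: 5.35
tool_pos: [412.6, -178.8, 115.7]
orientation: [0.737, 0.675, 0.001, 0.004]
contact_force: [0.6, 0.1, -0.4]
finger_gap: 11.6
grip_force: 58.9
```

Run:
```python
from h import *
s=state()
im,P,d=cloud('side')
u,v=map(int,proj('side',np.array(s['tool_pos'])))
cv2.imwrite('pics/s2.png',cv2.resize(im[v-40:v+60,u-50:u+50],None,fx=6,fy=6,interpolation=cv2.INTER_CUBIC))
print(u,v)
m=(im[...,2]>1.5*im[...,1])&(abs(P[...,0]-410)<40)&(abs(P[...,1]+177)<30); print(m.sum(),np.median(P[m],0),P[m].min(0),P[m].max(0))
```

```text
t 5.35 tcp [ 412.6 -178.8  115.7] F [ 0.6  0.1 -0.4] gap 11.6 grip 58.90492022037506
368 184
63 [ 413.48674304 -169.7926951   137.16812799] [ 406.32365713 -179.25497463  120.57987072] [ 419.5133082  -164.79913238  147.42678633]
```

View pics/s2.png

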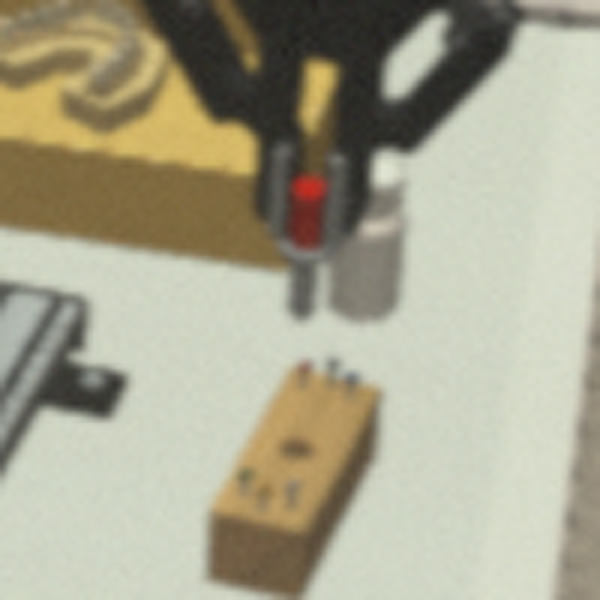

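servo_tool --pt "0.8 2.3 1.3 -0.5 0 0 0.4" --pt "0.8 4.6 2.65 -1 0 0 0.8" --pt "0.8 6.9 4 -1 0 0 1.7" --pt "0.8 9.2 5.3 -1 0 0 1.7" --pt "0.8 11.5 6.6 -1 0 0 1.7" --pt "0.8 13.8 7.9 -1 0 0 1.7" --pt "0.8 16.1 9.2 -1 0 0 1.7" --pt "0.8 18.4 10.6 -1 0 0 1.7" --pt "0.8 20.7 11.9 -0.5 0 0 1.7" --pt "0.8 22.2 12.8 0 0 0 1.7" --pt "0.8 23.1 13.26 1 0 0 1.7" --pt "0.8 23.1 13.26 1.7 0 0 1.7" --pt "0.8 23.1 13.26 1.7 0 0 1.7" --pt "0.8 23.1 13.26 1.7 0 0 1.7"

```text
time: 6.57
tool_pos: [560.3, 40.2, 93.6]
orientation: [0.747, 0.664, -0.002, -0.001]
contact_force: [0.0, -0.1, -0.1]
finger_gap: 11.6
grip_force: 58.9
```

Run:
```python
from h import *
s=state(); print(R.from_quat(s['orientation']).as_matrix().round(3))
im,P,d=cloud('side'); np.savez('pics/c.npz',im=im,P=P)
p=np.array(s['tool_pos']); a=p+[0,0,-0.3]; 
print('seat',proj('side',a),'tip',proj('side',p-[0,0,28.3]),'hole exp',proj('side',[564.8,40,56]))
cv2.imwrite('pics/s3.png',cv2.resize(im[205:290,225:325],None,fx=7,fy=7,interpolation=cv2.INTER_CUBIC))
m=(im[...,2]>1.5*im[...,1])&(abs(P[...,0]-565)<40)&(abs(P[...,1]-40)<30); print(m.sum(),np.median(P[m],0),P[m].min(0),P[m].max(0))
ys,xs=np.nonzero(m);print(xs.mean(),ys.mean())
for c in('side','top'):
  if c=='top': im2,_=eyes.get_image('top'); cv2.imwrite('pics/t3.png',cv2.resize(im2[165:265,240:360],None,fx=6,fy=6,interpolation=cv2.INTER_CUBIC))
  for l in('fork_hole','pin_seat','pin_head','pin','knob'):
    print(c,l,[(np.round(x['at'],1).tolist(),round(x['p'],2)) for x in finder.pinpoint(c,l)[:2]])
```

```text
t 6.5667 tcp [560.3  40.2  93.6] F [ 0.  -0.1 -0.1] gap 11.6 grip 58.92238140106201
[[ 0.117  0.993 -0.004]
 [ 0.993 -0.117 -0.001]
 [-0.001 -0.004 -1.   ]]
seat (np.float64(273.7126682706609), np.float64(247.25523194225076)) tip (np.float64(274.3340122512603), np.float64(258.6553358428753)) hole exp (np.float64(272.29378696695017), np.float64(261.9547789385433))
66 [561.21209531  49.59860388 114.61366464] [554.57954012  28.10875031  96.27243224] [567.65517559  53.49549091 130.69508646]
271.8181818181818 241.22727272727272
side fork_hole [([560.2, 45.1, 56.7], 0.95)]
side pin_seat [([557.8, 46.3, 88.4], 0.63)]
side pin_head [([565.1, 45.3, 106.9], 0.55)]
side pin [([410.0, -176.3, 3.5], 0.73), ([559.5, 43.1, 66.3], 0.56)]
side knob [([553.8, -34.3, 80.2], 0.83)]
top fork_hole [([567.9, 44.0, 56.5], 0.81)]
top pin_seat []
top pin_head [([575.2, 109.4, 0.4], 0.48)]
top pin [([375.1, -22.9, 5.4], 0.65)]
top knob [([553.5, -33.4, 85.6], 0.66)]
```

View pics/s3.png

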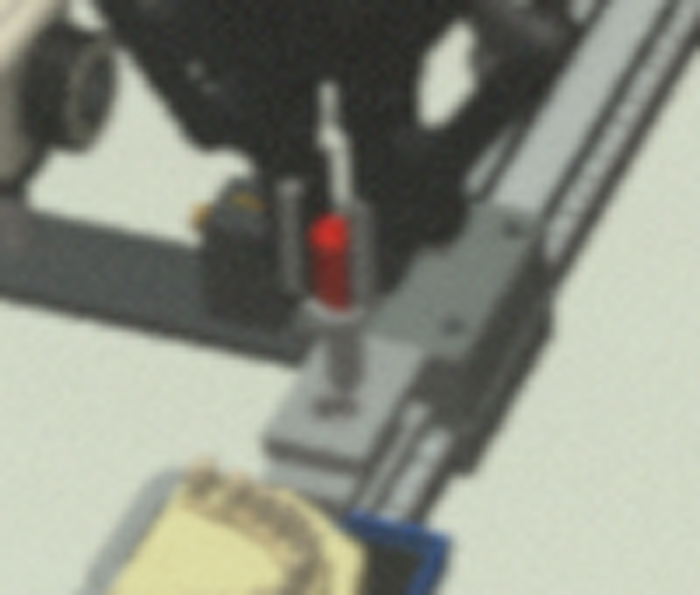

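Run:
```python
from h import *
z=np.load('pics/c.npz'); im=z['im'].astype(int);P=z['P']
for v in range(234,266):
    r=im[v]; us=np.arange(262,285); red=np.clip(r[us,2]-1.3*r[us,1],0,None); 
    print(v,round((red*us).sum()/red.sum(),2) if red.sum()>60 else '-', r[266:282].mean(1).astype(int).tolist())
```

```text
234 - [91, 73, 51, 45, 42, 53, 76, 106, 109, 101, 96, 77, 59, 49, 49, 48]
235 - [86, 70, 53, 47, 51, 57, 81, 100, 97, 93, 92, 82, 62, 49, 48, 47]
236 271.7 [87, 73, 52, 52, 63, 80, 94, 94, 87, 84, 89, 78, 65, 53, 49, 52]
237 271.55 [87, 76, 54, 66, 78, 91, 91, 88, 84, 87, 90, 81, 67, 51, 50, 46]
238 271.44 [86, 72, 60, 69, 84, 95, 94, 86, 86, 88, 91, 81, 67, 52, 49, 47]
239 271.49 [89, 75, 60, 64, 82, 91, 95, 87, 79, 84, 92, 83, 66, 52, 50, 49]
240 271.65 [85, 77, 59, 60, 67, 79, 80, 80, 75, 87, 93, 83, 68, 57, 53, 47]
241 271.73 [87, 79, 59, 54, 62, 68, 69, 66, 71, 78, 88, 84, 69, 55, 56, 53]
242 271.61 [87, 82, 61, 56, 56, 61, 64, 67, 69, 79, 93, 85, 70, 56, 52, 56]
243 271.72 [88, 78, 61, 55, 57, 62, 67, 64, 68, 80, 89, 82, 74, 56, 53, 54]
244 271.83 [86, 78, 62, 56, 59, 63, 65, 66, 66, 81, 90, 88, 72, 58, 52, 56]
245 271.91 [86, 81, 65, 57, 60, 62, 64, 66, 69, 81, 93, 86, 74, 60, 57, 64]
246 272.02 [75, 78, 71, 60, 65, 68, 65, 65, 65, 79, 92, 88, 74, 67, 68, 88]
247 272.27 [59, 66, 78, 91, 83, 72, 68, 67, 69, 77, 88, 86, 85, 86, 98, 109]
248 272.76 [53, 72, 104, 128, 120, 98, 84,
[... 762 characters left out ...]
, 157, 157]
258 - [185, 170, 159, 159, 152, 132, 108, 97, 92, 97, 112, 140, 156, 159, 159, 158]
259 - [191, 173, 162, 158, 150, 140, 114, 96, 92, 102, 122, 146, 155, 161, 156, 158]
260 - [184, 166, 158, 157, 152, 142, 125, 107, 101, 113, 138, 154, 159, 160, 158, 154]
261 - [174, 163, 155, 148, 137, 129, 122, 113, 110, 127, 147, 156, 159, 161, 157, 143]
262 - [165, 158, 152, 137, 118, 106, 103, 101, 104, 118, 141, 156, 162, 159, 153, 129]
263 - [161, 158, 150, 133, 111, 98, 103, 100, 108, 115, 140, 154, 160, 159, 142, 115]
264 - [158, 158, 153, 143, 125, 115, 121, 128, 125, 134, 148, 159, 159, 151, 129, 103]
265 - [159, 158, 159, 152, 148, 146, 145, 146, 147, 154, 159, 157, 153, 134, 107, 97]
```

Run:
```python
from h import *
for c,(u0,v0) in (('side',(272.6,262.7)),('top',(301.3,214.4))):
    im=cv2.imread(f'pics/{c}0.png').mean(2); u0i,v0i=int(round(u0)),int(round(v0))
    w=im[v0i-5:v0i+6,u0i-6:u0i+7]; print(w.astype(int))
    bg=np.median(w); a=np.clip(bg-12-w,0,None); v,u=np.mgrid[v0i-5:v0i+6,u0i-6:u0i+7]; a[np.hypot(u-u0,(v-v0)*1.3)>4.6]=0
    uc,vc=(a*u).sum()/a.sum(),(a*v).sum()/a.sum(); print(c,uc,vc,atz(c,uc,vc,56))
# knob from top image: dark disk side etc
p=np.array([560.3,40.2,56]); print('pin axis at z56: side',proj('side',p),'top',proj('top',p))
```

```text
[[172 162 160 163 161 158 159 154 155 158 158 157 160]
 [175 164 157 156 156 158 157 157 155 159 161 160 162]
 [170 161 159 150 152 149 148 152 157 160 159 158 160]
 [162 156 151 138 132 126 130 131 144 152 156 159 161]
 [162 152 138 120 110 107 106 109 122 145 156 163 156]
 [157 151 135 111 101 105 105 108 116 140 154 160 158]
 [158 154 143 126 120 124 126 130 134 150 159 158 152]
 [159 159 155 150 147 147 145 149 156 157 162 156 136]
 [158 160 157 155 159 156 157 160 161 161 156 143 115]
 [150 153 159 159 160 160 162 163 164 161 156 129  97]
 [126 135 144 152 151 156 156 160 160 157 143 115  91]]
side 272.2991452991453 262.6376068376068 [564.24916073  41.93685076  56.        ]
[[105 104 103 107 106 107 106 105 110 113 116 125 129]
 [102 100 102 104 105 106 107 104 106 104 105 105 104]
 [104 105 102 101 101 101 103 106 103 104 103 107 106]
 [106 102 101 103 101  92  91  90 101  99 101 101 103]
 [102 107 105 105  82  60  57  66  78  96 100 104 100]
 [104 102 102  90  62  57  49  41  48  76  99 103 104]
 [107 103 102  83  64  56  49  53  60  78  98 101 105]
 [103 104  99  93  77  93 113 108  87  84 102 104 102]
 [106 105 108 102 103 117 118 119 111 101 104 105 105]
 [105 106 107 103 101 104 107 103 101 107 104 102 101]
 [107 104 105 106 104 106 103 106 105 102 104 104 105]]
top 301.22095123419626 214.2335942203492 [565.52963875  39.11105017  56.        ]
pin axis at z56: side (np.float64(274.529123818422), np.float64(262.35035806563275)) top (np.float64(300.65286516762427), np.float64(216.58689737261454))
```

servo_tool --pt "0.8 -0.07 0.2 0.1 0 0 0" --pt "0.8 -0.07 0.4 0.4 0 0 0" --pt "0.8 -0.07 0.4 0.7 0 0 0" --pt "0.8 -0.07 0.4 0.9 0 0 0" --pt "0.8 -0.07 0.4 1.1 0 0 0" --pt "0.8 -0.07 0.4 1.2 0 0 0" --pt "0.8 -0.07 0.4 1.2 0 0 0"

```text
time: 7.75
tool_pos: [565.9, 39.8, 82.6]
orientation: [0.747, 0.664, -0.0, -0.0]
contact_force: [-0.4, -0.1, -0.3]
finger_gap: 11.9
grip_force: 59.0
```

Run:
```python
from h import *
s=state(); im,P,d=cloud('side'); g=im.mean(2)
s=state()
for v in range(250,270): print(v,g[v,262:286].astype(int).tolist())
p=np.array(s['tool_pos']);print(proj('side',[p[0],p[1],56]))
```

```text
t 7.75 tcp [565.9  39.8  82.6] F [-0.4 -0.1 -0.3] gap 11.9 grip 58.95998954772949
t 7.8 tcp [566.   39.8  82.8] F [ 0.2 -0.5 -0.2] gap 11.3 grip 58.960309624671936
250 [65, 79, 83, 76, 64, 64, 70, 63, 67, 66, 70, 84, 90, 81, 68, 68, 81, 102, 120, 121, 126, 123, 124, 122]
251 [63, 62, 68, 78, 90, 88, 77, 68, 66, 68, 72, 84, 92, 83, 84, 98, 111, 118, 122, 123, 124, 122, 124, 122]
252 [74, 69, 74, 91, 116, 120, 104, 89, 83, 81, 87, 100, 98, 96, 105, 120, 127, 130, 129, 121, 125, 125, 123, 124]
253 [75, 76, 80, 89, 110, 126, 127, 125, 118, 113, 122, 121, 111, 109, 131, 144, 145, 141, 136, 135, 130, 130, 126, 124]
254 [74, 76, 77, 81, 94, 109, 117, 129, 132, 127, 123, 114, 112, 125, 147, 156, 155, 153, 154, 154, 148, 142, 135, 131]
255 [80, 74, 70, 69, 73, 85, 95, 101, 106, 104, 105, 111, 129, 148, 152, 157, 159, 157, 157, 157, 156, 155, 150, 133]
256 [128, 119, 104, 91, 82, 80, 89, 90, 91, 92, 95, 111, 137, 153, 158, 156, 158, 158, 159, 158, 156, 156, 141, 117]
257 [191, 187, 173, 151, 130, 121, 110, 102, 93, 94, 95, 107, 133, 153, 156, 158, 158, 159, 158, 157, 157, 150, 126, 98]
258 [20
[... 817 characters left out ...]
, 119, 142, 146, 128]
265 [194, 177, 162, 158, 157, 158, 157, 154, 149, 141, 140, 141, 148, 153, 157, 159, 151, 135, 109, 97, 118, 136, 130, 108]
266 [179, 163, 155, 154, 156, 158, 158, 160, 160, 157, 158, 157, 158, 160, 161, 158, 144, 116, 94, 93, 119, 131, 112, 101]
267 [162, 138, 137, 143, 147, 150, 155, 156, 158, 159, 162, 160, 162, 161, 161, 152, 128, 100, 90, 102, 124, 123, 106, 114]
268 [159, 113, 109, 110, 118, 123, 133, 141, 147, 152, 153, 159, 160, 160, 159, 144, 113, 92, 93, 114, 130, 113, 115, 144]
269 [164, 121, 99, 99, 100, 102, 106, 112, 117, 124, 130, 144, 151, 152, 147, 128, 100, 89, 111, 128, 122, 108, 130, 157]
(np.float64(271.7113300995242), np.float64(261.8086198146644))
```

servo_tool --pt "0.8 0 -0.1 -0.1 0 0 0" --pt "0.8 0 -0.2 -0.1 0 0 0" --pt "0.8 0 -0.2 0.1 0 0 0" --pt "0.8 0 -0.2 0.3 0 0 0" --pt "0.8 0 -0.2 0.5 0 0 0" --pt "0.8 0 -0.2 0.6 0 0 0"

```text
time: 8.3
tool_pos: [564.1, 39.9, 76.8]
orientation: [0.747, 0.664, -0.0, -0.0]
contact_force: [1.0, -0.5, -0.5]
finger_gap: 11.6
grip_force: 59.0
```

servo_tool --pt "0.8 0 -0.05 0.2 0 0 0" --pt "0.8 0 -0.05 0.4 0 0 0" --pt "0.8 0 -0.05 0.6 0 0 0" --pt "0.8 0 -0.05 0.8 0 0 0" --pt "0.8 0 -0.05 0.9 0 0 0" --pt "0.8 0 -0.05 0.9 0 0 0"

```text
time: 8.8
tool_pos: [563.7, 40.1, 67.7]
orientation: [0.747, 0.664, -0.0, -0.0]
contact_force: [0.3, 0.0, -0.6]
finger_gap: 11.6
grip_force: 59.0
```

Tip is near z 39, in the lug, with almost no force.

servo_tool --pt "0.8 0 0 0.2 0 0 0" --pt "0.8 0 0 0.4 0 0 0" --pt "0.8 0 0 0.6 0 0 0" --pt "0.8 0 0 0.8 0 0 0" --pt "0.8 0 0 1.0 0 0 0" --pt "0.8 0 0 1.05 0 0 0" --pt "0.8 0 0 1.1 0 0 0"

```text
time: 9.38
tool_pos: [563.8, 40.1, 56.9]
orientation: [0.747, 0.664, -0.0, -0.0]
contact_force: [-0.5, -2.0, 0.4]
finger_gap: 11.8
grip_force: 59.0
```

servo_tool --pt "0.8 0 0 0.1 0 0 0" --pt "0.8 0 0 0.2 0 0 0" --pt "0.8 0 0 0.25 0 0 0" --pt "0.8 0 0 0.3 0 0 0" --pt "0.8 0 0 0.3 0 0 0"

```text
time: 9.8
tool_pos: [564.0, 40.3, 56.2]
orientation: [0.747, 0.664, 0.001, 0.0]
contact_force: [-3.4, -0.2, 14.4]
finger_gap: 11.7
grip_force: 60.6
```

servo_tool --pt "0.8 0 0 0 0 0 0" --pt "0.8 0 0 0 0 0 0" --pt "0.8 0 0 -0.2 0 0 0" --pt "2 0 0 -0.2 0 0 0" --pt "4.5 0 0 -0.2 0 0 0" --pt "4.5 0 0 -0.2 0 0 0" --pt "4.5 0 0 -0.7 0 0 0" --pt "4.5 0 0 -2 0 0 0" --pt "4.5 0 0 -5 0 0 0" --pt "4.5 0 0 -8.5 0 0 0" --pt "4.5 -2 0 -9 0 0 0" --pt "4.5 -5 0 -9 0 0 0" --pt "4.5 -7.5 0 -8.5 0 0 0" --pt "4.5 -7.5 0 -7 0 0 0" --pt "4.5 -7.5 0 -7 0 0 0"

```text
time: 11.05
tool_pos: [553.3, -35.4, 122.5]
orientation: [0.748, 0.663, -0.001, -0.001]
contact_force: [-0.1, -0.4, 0.1]
finger_gap: 44.7
grip_force: 0.0
```

Run:
```python
from h import *
s=state(); im,P,d=cloud('side')
m=(im[...,2]>1.5*im[...,1])&(abs(P[...,0]-565)<25)&(abs(P[...,1]-42)<25); print(m.sum(),np.median(P[m],0),P[m].min(0),P[m].max(0))
cv2.imwrite('pics/s4.png',cv2.resize(im[180:300,200:340],None,fx=5,fy=5,interpolation=cv2.INTER_CUBIC))
for l in('pin_seat','fork_hole','notch','stop_mark','knob','carriage','click_stop'): print(l,[(np.round(x['at'],1).tolist(),round(x['p'],2)) for x in finder.pinpoint('side',l)[:2]])
```

```text
t 11.05 tcp [553.3 -35.4 122.5] F [-0.1 -0.4  0.1] gap 44.7 grip 0.0
69 [562.92748967  47.92598808  79.26067621] [558.17689254  34.53017747  60.56555853] [569.65922943  53.200252    85.71866354]
pin_seat [([564.6, 44.9, 53.6], 0.53), ([414.7, 308.1, -3.9], 0.46)]
fork_hole [([564.0, 45.7, 58.2], 0.58)]
notch [([619.2, 109.5, 29.7], 0.8)]
stop_mark [([598.9, -51.8, 37.2], 0.92), ([562.1, 45.4, 53.9], 0.26)]
knob [([554.5, -32.0, 81.4], 0.69), ([554.0, -33.1, 2.2], 0.42)]
carriage [([573.6, 115.2, -1.9], 0.56)]
click_stop []
```

View pics/s4.png

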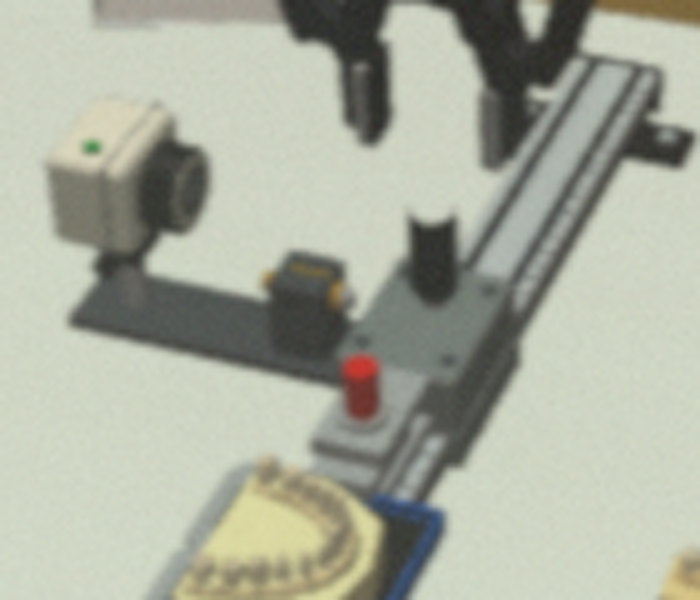

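servo_tool --pt "4.5 0.05 0.1 2.5 0 0 0" --pt "4.5 0.1 0.1 4.5 0 0 0" --pt "4.5 0.1 0.1 6 0 0 0" --pt "4.5 0.1 0.1 6.4 0 0 0" --pt "2.5 0.1 0.1 6.4 0 0 0" --pt "1 0.1 0.1 6.4 0 0 0" --pt "1 0.1 0.1 6.4 0 0 0" --pt "1 0.1 0.1 6.4 0 0 0" --pt "1 0.1 0.1 6.4 0 0 0" --force 100

```text
time: 12.2
tool_pos: [555.4, -33.2, 60.9]
orientation: [0.747, 0.664, -0.0, -0.0]
contact_force: [-4.1, 1.6, 3.7]
finger_gap: 17.6
grip_force: 97.9
```

servo_tool --pt "1 -0.2 -0.1 0 0 0 0" --pt "1 -0.6 -0.1 0 0 0 0" --pt "1 -1.2 -0.1 0 0 0 0" --pt "1 -2 -0.1 0 0 0 0" --pt "1 -2.8 -0.1 0 0 0 0" --pt "1 -3.6 -0.1 0 0 0 0" --pt "1 -4.4 -0.1 0 0 0 0" --pt "1 -5.2 -0.1 0 0 0 0" --pt "1 -6.0 -0.1 0 0 0 0" --pt "1 -6.8 -0.1 0 0 0 0" --pt "1 -7.6 -0.1 0 0 0 0" --pt "1 -8.4 -0.1 0 0 0 0" --pt "1 -9.1 -0.1 0 0 0 0" --pt "1 -9.6 -0.1 0 0 0 0" --pt "1 -9.9 -0.1 0 0 0 0" --pt "1 -10 -0.1 0 0 0 0" --pt "1 -10 -0.1 0 0 0 0"

```text
time: 13.62
tool_pos: [543.2, -134.0, 60.8]
orientation: [0.748, 0.664, -0.0, 0.001]
contact_force: [-3.8, 0.2, 6.7]
finger_gap: 18.0
grip_force: 98.3
```

Run:
```python
from h import *
s=state()
cloud_=eyes.get_image('side')
for c in('side','top'):
  if c=='top': eyes.get_image(c)
  for l in('notch','stop_mark','carriage','cast','fork_hole'): print(c,l,[(np.round(x['at'],1).tolist(),round(x['p'],2)) for x in finder.pinpoint(c,l)[:2]])
```

```text
t 13.6167 tcp [ 543.2 -134.    60.8] F [-3.8  0.2  6.7] gap 18.0 grip 98.29665899276733
side notch [([605.1, 6.8, 31.2], 0.95), ([375.5, -26.8, -6.0], 0.16)]
side stop_mark [([597.8, -51.7, 35.3], 0.97), ([542.7, -131.5, 81.4], 0.41)]
side carriage [([560.2, 15.3, -0.4], 0.59)]
side cast [([557.9, 20.1, 31.8], 0.81)]
side fork_hole [([548.7, -54.8, 56.7], 0.96), ([540.3, -132.2, 80.1], 0.5)]
top notch [([607.9, 8.8, 35.0], 0.55)]
top stop_mark [([600.4, -55.5, 36.2], 0.89), ([539.5, -133.1, 85.1], 0.2)]
top carriage [([561.5, 13.0, 2.9], 0.59)]
top cast [([558.4, 20.9, 35.5], 0.63), ([551.2, -54.5, 28.1], 0.6)]
top fork_hole [([553.1, -57.5, 55.8], 0.72)]
```

servo_tool --pt "1 -0.2 0 0 0 0 0" --pt "1 -0.5 0 0 0 0 0" --pt "1 -0.8 0 0 0 0 0" --pt "1 -1.1 0 0 0 0 0" --pt "1 -1.4 0 0 0 0 0" --pt "1 -1.7 0 0 0 0 0" --pt "1 -2.0 0 0 0 0 0" --pt "1 -2.3 0 0 0 0 0" --pt "1 -2.6 0 0 0 0 0" --pt "1 -2.9 0 0 0 0 0" --pt "1 -3.2 0 0 0 0 0" --pt "1 -3.5 0 0 0 0 0" --pt "1 -3.7 0 0 0 0 0" --pt "1 -3.8 0 0 0 0 0"

```text
time: 15.38
tool_pos: [538.9, -169.9, 60.8]
orientation: [0.748, 0.664, 0.001, -0.0]
contact_force: [-1.4, 6.6, 8.0]
finger_gap: 17.8
grip_force: 98.4
```

```bash
cat > m.py <<'E'
from h import *
u=np.array([.117,.993,0])
s=state(); print('rail s',np.dot(s['tool_pos'],u).round(2),'Fu',np.dot(s['contact_force'],u).round(2))
A=[]
for c in('side','top'):
  eyes.get_image(c)
  n=finder.pinpoint(c,'notch');m=finder.pinpoint(c,'stop_mark')
  if n and m: print(c,n[0]['p'],m[0]['p'],np.dot(np.array(n[0]['at'])-m[0]['at'],u),n[0]['at'],m[0]['at'])
E
python3 m.py
```

```text
t 15.3833 tcp [ 538.9 -169.9   60.8] F [-1.4  6.6  8. ] gap 17.8 grip 98.4436297416687
rail s -105.65 Fu 6.42
side 0.89 0.79 23.909100000000002 [603.4, -27.7, 29.8] [596.8, -51.0, 38.2]
top 0.84 0.94 34.995 [605.0, -22.4, 36.6] [602.1, -57.3, 33.6]
```

servo_tool --pt "1 -0.2 0 0 0 0 0" --pt "1 -0.4 0 0 0 0 0" --pt "1 -0.6 0 0 0 0 0" --pt "1 -0.8 0 0 0 0 0" --pt "1 -1.0 0 0 0 0 0" --pt "1 -1.2 0 0 0 0 0" --pt "1 -1.4 0 0 0 0 0" --pt "1 -1.5 0 0 0 0 0"

```text
time: 16.35
tool_pos: [537.1, -184.7, 60.8]
orientation: [0.748, 0.664, 0.001, -0.0]
contact_force: [-2.4, 7.1, 7.2]
finger_gap: 17.7
grip_force: 98.4
```

```bash
python3 m.py
```

```text
t 16.35 tcp [ 537.1 -184.7   60.8] F [-2.4  7.1  7.2] gap 17.7 grip 98.44333291053772
rail s -120.57 Fu 6.73
side 0.81 0.89 12.681900000000004 [600.1, -41.4, 31.0] [596.1, -53.7, 37.5]
top 0.56 0.84 14.450999999999997 [602.2, -41.2, 33.9] [602.6, -55.8, 36.8]
```

servo_tool --pt "1 -0.1 0 0 0 0 0" --pt "1 -0.2 0 0 0 0 0" --pt "1 -0.3 0 0 0 0 0" --pt "1 -0.4 0 0 0 0 0" --pt "1 -0.5 0 0 0 0 0"

```text
time: 17.07
tool_pos: [536.5, -189.5, 60.8]
orientation: [0.748, 0.664, 0.001, -0.001]
contact_force: [-2.9, 8.0, 7.1]
finger_gap: 18.1
grip_force: 98.4
```

servo_tool --pt "1 -0.1 0 0 0 0 0" --pt "1 -0.2 0 0 0 0 0" --pt "1 -0.2 0 0 0 0 0"

```text
time: 17.32
tool_pos: [536.2, -192.0, 60.8]
orientation: [0.748, 0.664, 0.0, -0.0]
contact_force: [-3.9, 4.6, 7.1]
finger_gap: 18.0
grip_force: 98.4
```

servo_tool --pt "1 0 0 0 0 0 0"

```text
time: 17.4
tool_pos: [536.2, -192.2, 60.8]
orientation: [0.748, 0.664, 0.0, -0.0]
contact_force: [-3.4, 3.5, 6.1]
finger_gap: 17.8
grip_force: 98.4
```

servo_tool --pt "1 -0.05 0 0 0 0 0" --pt "1 -0.1 0 0 0 0 0" --pt "1 -0.1 0 0 0 0 0"

```text
time: 17.65
tool_pos: [536.1, -193.4, 60.8]
orientation: [0.747, 0.664, 0.0, -0.0]
contact_force: [-3.9, 3.7, 6.2]
finger_gap: 17.9
grip_force: 98.4
```

```bash
python3 m.py
```

```text
t 17.65 tcp [ 536.1 -193.4   60.8] F [-3.9  3.7  6.2] gap 17.9 grip 98.40019583702087
rail s -129.33 Fu 3.22
side 0.58 0.84 3.2717999999999963 [600.3, -50.9, 29.7] [596.1, -53.7, 36.1]
top 0.91 0.96 9.503700000000002 [599.2, -49.7, 35.2] [598.6, -59.2, 34.4]
```

servo_tool --pt "1 -0.05 0 0 0 0 0" --pt "1 -0.05 0 0 0 0 0"

```text
time: 18.12
tool_pos: [536.0, -194.3, 60.8]
orientation: [0.747, 0.664, -0.0, 0.0]
contact_force: [-4.3, 2.5, 5.5]
finger_gap: 17.7
grip_force: 98.4
```

servo_tool --pt "1 -0.05 0 0 0 0 0" --pt "1 -0.05 0 0 0 0 0"

```text
time: 18.28
tool_pos: [535.9, -195.1, 60.8]
orientation: [0.747, 0.664, -0.0, 0.0]
contact_force: [-3.9, 0.9, 5.9]
finger_gap: 17.7
grip_force: 98.4
```

servo_tool --pt "1 -0.05 0 0 0 0 0" --pt "1 -0.05 0 0 0 0 0"

```text
time: 18.45
tool_pos: [535.8, -195.7, 60.9]
orientation: [0.747, 0.664, -0.0, 0.0]
contact_force: [-3.9, 1.1, 5.8]
finger_gap: 17.7
grip_force: 98.4
```

servo_tool --pt "1 -0.05 0 0 0 0 0" --pt "1 -0.05 0 0 0 0 0"

```text
time: 18.62
tool_pos: [535.7, -196.3, 60.8]
orientation: [0.747, 0.664, -0.0, 0.0]
contact_force: [-4.1, 1.4, 7.1]
finger_gap: 17.8
grip_force: 98.4
```

servo_tool --pt "1 -0.05 0 0 0 0 0" --pt "1 -0.05 0 0 0 0 0"

```text
time: 18.78
tool_pos: [535.7, -196.8, 60.8]
orientation: [0.747, 0.664, -0.0, 0.0]
contact_force: [-4.7, 1.7, 6.0]
finger_gap: 17.6
grip_force: 98.4
```

```bash
python3 m.py
```

```text
t 18.7833 tcp [ 535.7 -196.8   60.8] F [-4.7  1.7  6. ] gap 17.6 grip 98.41361045837402
rail s -132.74 Fu 1.11
side 0.72 0.6 2.2961999999999985 [600.6, -53.1, 32.5] [597.1, -55.0, 36.4]
top 0.55 0.58 8.1309 [599.0, -50.9, 32.8] [599.1, -59.1, 37.6]
```

servo_tool --pt "1 -0.05 0 0 0 0 0" --pt "1 -0.05 0 0 0 0 0"

```text
time: 19.25
tool_pos: [535.7, -197.2, 60.8]
orientation: [0.747, 0.664, -0.0, 0.0]
contact_force: [-3.5, 1.1, 6.5]
finger_gap: 17.9
grip_force: 98.4
```

servo_tool --pt "1 -0.05 0 0 0 0 0" --pt "1 -0.05 0 0 0 0 0"

```text
time: 19.42
tool_pos: [535.6, -197.3, 60.9]
orientation: [0.747, 0.664, -0.0, 0.0]
contact_force: [-3.2, 2.7, 7.0]
finger_gap: 17.7
grip_force: 98.4
```

servo_tool --pt "1 -0.03 0 0 0 0 0" --pt "1 -0.05 0 0 0 0 0" --pt "1 -0.05 0 0 0 0 0"

```text
time: 19.67
tool_pos: [535.6, -197.4, 60.8]
orientation: [0.748, 0.664, 0.0, -0.0]
contact_force: [-3.2, 3.5, 6.7]
finger_gap: 17.9
grip_force: 98.4
```

servo_tool --pt "1 0 0 0 0 0 0" --pt "1 0 0 0 0 0 0" --pt "1 0 0 0 0 0 0" --pt "1 0 0 0 0 0 0" --pt "1 0 0 0 0 0 0"

```text
time: 20.08
tool_pos: [535.6, -197.4, 60.8]
orientation: [0.748, 0.664, 0.0, -0.0]
contact_force: [-2.8, 3.4, 7.0]
finger_gap: 17.8
grip_force: 98.4
```

```bash
python3 m.py
python3 - <<'E'
from h import *
im,_=eyes.get_image('side')
cv2.imwrite('pics/s5.png',cv2.resize(im[160:290,210:370],None,fx=4.5,fy=4.5,interpolation=cv2.INTER_CUBIC))
E
```

```text
t 20.0833 tcp [ 535.6 -197.4   60.8] F [-2.8  3.4  7. ] gap 17.8 grip 98.42661738395691
rail s -133.32 Fu 3.06
side 0.81 0.61 -6.781199999999986 [599.1, -59.8, 30.7] [596.8, -52.7, 35.1]
top 0.64 0.88 1.8522000000000027 [603.0, -55.0, 34.9] [599.9, -56.5, 35.8]
```

View pics/s5.png

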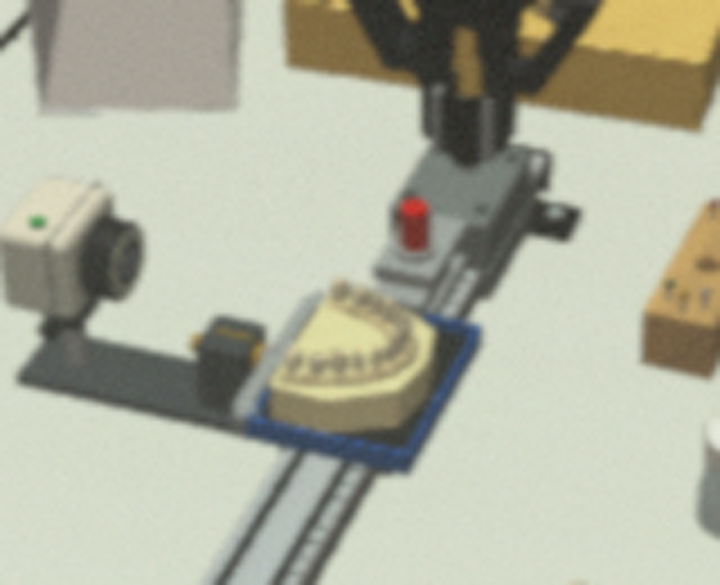

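```bash
python3 -c "
from plant import workorder; print(workorder.close_job())"
```

```text
the job is handed in; nothing more can be done
None
```

I seated the pin through the fork and lug and drew the carriage until the pull dropped and began to rise again, so the ball is home in the notch. I handed the job in at about 20 s with the gripper still holding the knob; the hand-in returned no verdict.

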